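# Shift the grip on a curved moulding: close one toggle clamp, open another

### The arm

A 7-joint arm with a two-finger parallel gripper is mounted at the origin on the work surface. World frame = base frame: x ahead of the robot, y to its left, z up, the work surface at z = 0. Lengths are in mm, angles in rad, forces in N, time in s.
With the tool pointing down it reaches from about 425 to 875 mm from the base axis. Payload 4.7 kg.
Tool frame: the origin (TCP) lies where the fingers leave the gripper's body, on its centre line; the fingertips stand 73 mm ahead of it and the grasp point (between the pads) lies arm.grip_point_offset ahead of it (arm.grip_point_offset is the distance from the TCP to the grasp point, in mm); z points along the fingers, y is the line along which they close (so a half turn about z gives the same grasp; the last joint's range is limited). The gripper opens to 85 mm and grips with 20 to 120 N. Pads are 22 mm wide; open, the fingers measure 114 mm over their backs; the gripper's body (76 mm by 85 mm) begins 54 mm behind the grasp point. The pads swing forward as they close: fully open they stand 13 mm farther back than shut.
Start: joints at [-1.305, 0.321, -0.07, 1.45, 0.023, 1.371, -0.057], TCP at [161.968, 629.511, 303.949] pointing down, gripper open.
Joint ranges: [-2.86, 2.86], [-0.3, 2.09], [-1.38, 1.24], [0.06, 2.45], [-1.56, 4.7], [0.09, 2.05], [-2.69, 2.69]. Speed limits (rad/s): [2.57, 2.57, 3.14, 3.14, 3.14, 3.14, 3.14].

### API

Orientations are given as a unit quaternion [w, x, y, z].
In Python, from workcell import arm gives the robot as it stands.
- The arm moves only by the tool servo_tool, never from a script. Its argument "motion" is a list of rows, each a list of 7 numbers: the shift along the tool's x, y, z in cm, then the turn, a rotation vector about the tool's x, y, z in rad, then the gripper command: -1 is shut, 1 is fully open, values between are in proportion. In form: [[tx, ty, tz, wx, wy, wz, grip], ...]. A call has 1 to 20 rows; each row is the pose to reach, as a shift and turn from the pose commanded when the call began, along the tool's axes at that moment; what a row does not reach only later rows make up. A row lasts 1/10 s, in which the tool goes at most 50 mm and 8.59 degrees, less where a joint would pass 70% of its speed; a pose out of reach is approached as far as the arm can. A call with a gripper value outside its range is refused whole. The fingers move at their own pace and stop on an object; "squeeze" is the grip in N (left out, the last holds). Time passes only in rows, so rows that repeat a pose let the fingers close. It gives the time, the measured TCP pose, the force, the opening and the grip force at its end, in the units of the state.
- arm.sense(): the state, without advancing time (a new reading comes with each control period).
- arm.camera(name): name is "scene" or "top"; returns the picture (420x560x3 uint8, red, green, blue); there is no depth.
- arm.calibration(name): a dict with "fx", "fy", "cx", "cy" (pixels), "distortion" ([k1, k2, p1, p2, k3] as OpenCV has them; the pictures are not rectified), "position" and "orientation" of the camera in the world. Camera axes: x right, y up, looking along -z (the intrinsics and any distortion apply to the point x, -y, -z); pixel columns grow to the right and rows downward; lengths in mm; the calibration is good to about 2 mm. A picture is of the moment at which its call begins. calibration takes no time and is no camera call.
- arm.job_done(): hands the job in; it is judged then, once.
The state is a dict: "t": time; "joints": joint angles; "joint_vel": joint speeds; "joint_torque": joint torques, N m; "position": TCP position; "eef_rot": TCP orientation; "ft_force": force on the tool from outside, world axes, zero at the start; "ft_torque": the same for the moment, N m; "grip_width": finger opening in mm; "finger_force": force on a finger pad.
Only numpy, scipy, OpenCV 4.12 (cv2) and the standard library are available. Lean on these libraries where they do the work, as an engineer would, in place of code of your own. Each camera call takes 0.05 s, during which the arm holds its last target. There are 200 camera calls.

### The job

The carver wants to work on the stretch of moulding under the red-handled clamp. First throw the yellow-handled clamp lever fully over, away from the robot, so that its foot is down on the moulding; only then throw the red-handled lever fully back towards the robot to open it. Leave the other four clamps as they are, and do not shift the loose wedge and the chisel lying beside them.

Things in the scene. Friction and masses are not known exactly. Their poses are not given: they have to be found in the camera images.
- fixture: Plywood carving board 220 x 380 x 12 mm, fixed to the bench, origin at the centre of its underside on the bench top (z = 0). Its +x axis points from the row of clamps towards the curved beech moulding (22 mm thick, top 34 mm above the bench) and away from the robot (turned up to 0.3 rad); the six clamps stand in a straight row along its y axis, 54 mm apart centre to centre, bases centred at x = -40 mm, in any order of colour.
- clamp_yellow: Steel base of the yellow clamp, 60 x 34 mm and 52 mm high, fixed on the board and square to it; origin at the centre of its underside, 12 mm above the bench. The lever's pivot is 44 mm straight above this origin, its axis along the row.
- clamp_red: Steel base of the red clamp, 60 x 34 mm and 52 mm high, fixed on the board and square to it; origin at the centre of its underside, 12 mm above the bench. The lever's pivot is 44 mm straight above this origin, its axis along the row.
- lever_yellow (a joint): Angle of the yellow-handled clamp lever, 0 to 1.1 rad. 0 = fully open: handle leans 0.55 rad from vertical to the robot's side (the board's -x), pressing arm raised. 1.1 = fully clamped: handle leans 0.55 rad to the far side (+x), over the moulding, with the rubber foot down on it. It grows as the handle goes away from the robot, and the lever is vertical at 0.55. Stiff hinge (about 3 to 4 N at the handle) that stays where it is left. Starts open.
- lever_red (a joint): Angle of the red-handled clamp lever, 0 to 1.1 rad. 0 = fully open: handle leans 0.55 rad from vertical to the robot's side (the board's -x), pressing arm raised. 1.1 = fully clamped: handle leans 0.55 rad to the far side (+x), over the moulding, with the rubber foot down on it. It grows as the handle goes away from the robot, and the lever is vertical at 0.55. Stiff hinge (about 3 to 4 N at the handle) that stays where it is left. Starts clamped.
- lever_blue (a joint): Angle of the blue-handled clamp lever, a clamp alike in every way to the yellow one, same values. Starts clamped. Not to be moved.
- lever_green (a joint): Angle of the green-handled clamp lever, a clamp alike in every way to the yellow one, same values. Starts open. Not to be moved.
- lever_black (a joint): Angle of the black-handled clamp lever, a clamp alike in every way to the yellow one, same values. Starts clamped. Not to be moved.
- lever_white (a joint): Angle of the white-handled clamp lever, a clamp alike in every way to the yellow one, same values. Starts open. Not to be moved.
- yellow_top (a point): Point on the axis of the yellow plastic handle sleeve, 100 mm from the pivot, 11 mm below its round top end. The sleeve is 22 mm in diameter and covers 41 to 111 mm from the pivot; below it is a 10 mm steel bar. Gap to neighbouring handles about 32 mm.
- red_top (a point): Point on the axis of the red plastic handle sleeve, 100 mm from the pivot, 11 mm below its round top end. The sleeve is 22 mm in diameter and covers 41 to 111 mm from the pivot; below it is a 10 mm steel bar. Gap to neighbouring handles about 32 mm.
- blue_top (a point): Point on the axis of the blue plastic handle sleeve, 100 mm from the pivot, 11 mm below its round top end. The sleeve is 22 mm in diameter and covers 41 to 111 mm from the pivot; below it is a 10 mm steel bar. Gap to neighbouring handles about 32 mm.
- green_top (a point): Point on the axis of the green plastic handle sleeve, 100 mm from the pivot, 11 mm below its round top end. The sleeve is 22 mm in diameter and covers 41 to 111 mm from the pivot; below it is a 10 mm steel bar. Gap to neighbouring handles about 32 mm.
- black_top (a point): Point on the axis of the black plastic handle sleeve, 100 mm from the pivot, 11 mm below its round top end. The sleeve is 22 mm in diameter and covers 41 to 111 mm from the pivot; below it is a 10 mm steel bar. Gap to neighbouring handles about 32 mm.
- white_top (a point): Point on the axis of the white plastic handle sleeve, 100 mm from the pivot, 11 mm below its round top end. The sleeve is 22 mm in diameter and covers 41 to 111 mm from the pivot; below it is a 10 mm steel bar. Gap to neighbouring handles about 32 mm.
- wedge: Small loose dark wood wedge block 40 x 25 x 20 mm lying on the +y end of the board beside the row. A bystander; origin at the centre of its underside.
- chisel: Loose chisel, dark wooden handle, 235 mm long and 30 mm high, lying on the bench between the robot and the board, along the row. A bystander; origin where handle meets blade, on the bench.

How it is judged (in metres and radians):
On the way, in this order (a step that is already met when the one before it is completed fails the run):
1. the yellow lever is thrown over to the far side (clamped) (value of joint lever_yellow above 0.95 rad), for 0.2 s.
2. then the red lever is thrown back to the robot's side (open) (value of joint lever_red below 0.15 rad), for 0.2 s.
At the end, for the whole second after the job is handed in: The yellow lever is clamped (joint above 0.95 of 1.1 rad), the red lever is open (joint below 0.15 rad), and the tops of the other four handles are within 15 mm of where they began (value of joint lever_yellow above 0.95 rad and value of joint lever_red below 0.15 rad and distance of each of blue_top, green_top, black_top, white_top from where it was at the start of the episode below 0.015 m); the robot touches nothing.
It fails at once if another clamp's handle is moved more than 15 mm (distance of any of blue_top, green_top, black_top, white_top from where it was at the start of the episode above 0.015 m).
It fails at once if the red clamp is opened (below 0.7 rad) while the yellow one is not yet clamped (below 0.85 rad) (value of joint lever_red below 0.7 rad and value of joint lever_yellow below 0.85 rad).
It fails at once if the wedge or the chisel is shifted more than 20 mm (distance of any of wedge, chisel from where it was at the start of the episode above 0.02 m).
It also fails if it takes over 58 s, if anything falls off the work surface, if the arm or the gripper's body presses on something with over 40 N, if the wrist force passes 120 N, or if a joint passes its speed limit or range.

## Working session

There is one attempt and no reset: what is moved stays moved. The work goes in short steps, Python scripts to look and compute and a tool call to move; the robot and the scene stay as the last step left them, time stands still between calls to the robot, and variables do not carry over. Pictures are saved under pics/ and viewed, at most 10 in all, crops included, and the job is handed in when it is done.

Besides the shell and the picture viewer there is one more tool, called after "Request:" as name(argument=value, ...) on one line, values as JSON. servo_tool: Moves the arm, as the interface text tells. Its arguments: {"type":"object","properties":{"motion":{"type":"array","items":{"type":"array","items":{"type":"number"}}},"squeeze":{"type":"number"}},"required":["motion"]}

```bash
mkdir -p pics; ls; python3 - <<'E'
from workcell import arm
import cv2
for n in("scene","top"):
    im=arm.camera(n); cv2.imwrite(f"pics/{n}0.png",im[:,:,::-1]); print(n,arm.calibration(n))
print(arm.sense(),arm.grip_point_offset)
E
```

```text
pics
scene {'fx': 485.1395570940932, 'fy': 485.1395570940932, 'cx': 269.9485450387784, 'cy': 212.446362119068, 'distortion': array([-0.0627687,  0.       ,  0.       ,  0.       ,  0.       ]), 'position': array([733.88273378, 421.82497631, 646.03283556]), 'orientation': array([0.2632493 , 0.08567356, 0.31219952, 0.90878562])}
top {'fx': 533.8063480103842, 'fy': 533.8063480103842, 'cx': 279.17902086847414, 'cy': 210.68782025301388, 'distortion': array([-0.10559016,  0.        ,  0.        ,  0.        ,  0.        ]), 'position': array([380.85425001,  35.75340403, 970.42584062]), 'orientation': array([ 0.71221085,  0.05820046, -0.05154645, -0.69764703])}
{'t': 0.1, 'joints': array([-1.30488982,  0.32177494, -0.0700795 ,  1.45154809,  0.02260464,
        1.37081723, -0.05690253]), 'joint_vel': array([ 4.40181232e-04, -7.20256071e-04,  1.75097664e-05, -4.82210690e-03,
       -1.00550571e-03, -1.21284574e-03, -1.06578074e-03]), 'joint_torque': array([-1.67665034e-04, -4.94878256e+01, -3.84007730e-01, -3.15211987e+01,
        1.31081449e-02,  7.44904275e-03,  8.13827086e-06]), 'position': array([161.90509556, 629.14351171, 302.91826833]), 'eef_rot': array([-6.08173078e-05,  1.25560330e-01,  9.92085595e-01, -8.78317923e-04]), 'ft_force': array([-0.56796357, -0.41905147, -0.24940552]), 'ft_torque': array([ 0.01046767, -0.01214158, -0.04039283]), 'finger_force': 0.0, 'grip_width': 85.5247663306817} 53.900000000000006
```

View pics/scene0.png

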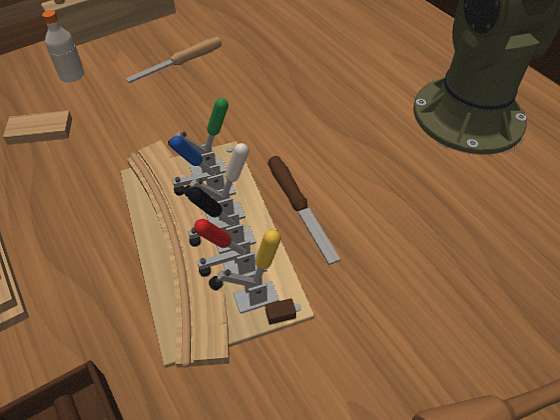

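View pics/top0.png

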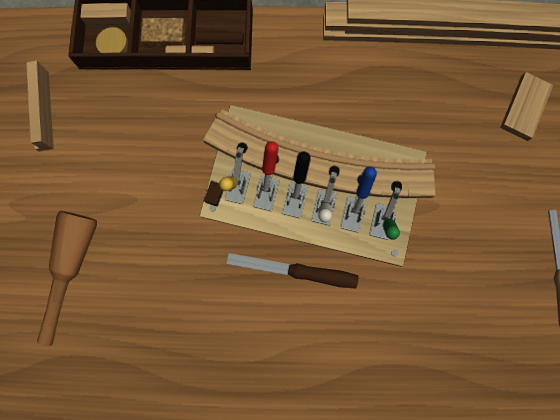

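Both views agree. The order from the wedge (+y) end is yellow, red, black, white, blue, green. Yellow, white and green lean to the robot, while red, black and blue lean over the moulding. In the top view the yellow sleeve is at about (228,184) and red at about (271,157).

```bash
cat > h.py <<'E'
import numpy as np, cv2
from workcell import arm
from scipy.spatial.transform import Rotation as R
def ray(n,px):
    c=arm.calibration(n); K=np.array([[c['fx'],0,c['cx']],[0,c['fy'],c['cy']],[0,0,1]])
    u=cv2.undistortPoints(np.array([[px]],float),K,c['distortion'])[0,0]
    q=c['orientation']; d=R.from_quat([q[1],q[2],q[3],q[0]]).apply([u[0],-u[1],-1])
    return c['position'],d/np.linalg.norm(d)
def tri(a,b):
    (p,d),(q,e)=ray("scene",a),ray("top",b)
    s=np.linalg.lstsq(np.c_[d,-e],q-p,rcond=None)[0]
    A,B=p+s[0]*d,q+s[1]*e
    return (A+B)/2,np.linalg.norm(A-B)
HSV={'yellow':((20,150,80),(32,255,255)),'red':((174,160,60),(180,255,255)),'red2':((0,190,60),(4,255,255)),
'blue':((105,150,40),(130,255,255)),'green':((60,120,30),(90,255,255))}
ROI={'scene':(100,90,320,320),'top':(195,100,440,270)}
def mask(n,im,col):
    h=cv2.cvtColor(im,cv2.COLOR_RGB2HSV); m=cv2.inRange(h,*map(np.array,HSV[col]))
    if col=='red': m|=cv2.inRange(h,*map(np.array,HSV['red2']))
    x0,y0,x1,y1=ROI[n]; z=np.zeros_like(m); z[y0:y1,x0:x1]=m[y0:y1,x0:x1]
    k,l,s,c=cv2.connectedComponentsWithStats(z); i=1+np.argmax(s[1:,4])
    return l==i,s[i],c[i]
def measure():
    out={}; ims={n:arm.camera(n) for n in('scene','top')}
    for col in('yellow','red','blue','green'):
        r={n:mask(n,ims[n],col) for n in ims}
        p,e=tri(r['scene'][2],r['top'][2]); out[col]=p
        print(col,p.round(1),'gap',round(e,1),[(r[n][1].tolist(),r[n][2].round(1).tolist()) for n in r])
    return out
E
python3 - <<'E'
from h import *
o=measure()
# sleeve mids: pivot + sgn*39.7 along board x; indices along row from yellow end
idx={'yellow':0,'red':1,'blue':4,'green':5}; sg={'yellow':-1,'red':1,'blue':1,'green':-1}
# unknown: yellow pivot P(2), row dir v, x dir = v turned; v=(c,s) board x
A=[];b=[]
for k in idx:
    X=39.7*sg[k]; Y=-54*idx[k]
    A+=[[1,0,X,-Y],[0,1,Y,X]]; b+=list(o[k][:2])
A=np.array(A);s=np.linalg.lstsq(A,b,rcond=None)[0]
print('pivotY',s[:2],'scale',np.hypot(*s[2:]),'yaw',np.arctan2(s[3],s[2]),'res',(A@s-b).round(1))
th=np.arctan2(s[3],s[2]);u=np.array([np.cos(th),np.sin(th)]);v=np.array([-u[1],u[0]])
print('pivotR',s[:2]-54*v,'u',u)
q=arm.sense()['eef_rot'];print(R.from_quat([q[1],q[2],q[3],q[0]]).as_matrix().round(3))
E
```

```text
yellow [556.9 128.2 128. ] gap 2.2 [([256, 230, 25, 39, 611], [267.6, 248.7]), ([220, 177, 18, 14, 192], [227.9, 183.1])]
red [603.1  61.3 120.2] gap 3.1 [([194, 219, 37, 28, 431], [211.4, 231.9]), ([263, 142, 15, 33, 366], [270.0, 157.6])]
blue [565.1 -96.5 120.1] gap 2.2 [([169, 136, 33, 30, 462], [185.4, 150.2]), ([357, 167, 19, 31, 361], [366.4, 181.9])]
green [ 488.6 -135.7  123.1] gap 2.2 [([207, 99, 21, 36, 436], [217.2, 116.3]), ([384, 219, 16, 20, 224], [391.2, 228.8])]
pivotY [585.79429991 118.02095622] scale 0.9830815872468625 yaw -0.2462666350311523 res [-9.  -0.6  7.6 -4.3  6.7 -1.  -5.4  5.8]
pivotR [572.62991316  65.65017313] u [ 0.96982932 -0.24378494]
[[-0.968  0.249 -0.   ]
 [ 0.249  0.968 -0.001]
 [-0.    -0.001 -1.   ]]
```

Centroids are at about 120–128 mm, against 121 expected, and the spacings are 53.4, 162.3 and 272.6 mm against 54, 162 and 270. In board axes u (away) and v (row), the pivots are at u≈539, with yellow at v≈262 and red at v≈208. The tool is already square to the board: tool x = −u, tool y = +v. I'll go behind the yellow handle, high up, with the fingers shut.

Request:
servo_tool(motion=[[-4,-3.6,0,0,0,0,-1],[-8,-7.2,0,0,0,0,-1],[-12,-10.8,0,0,0,0,-1],[-16,-14.4,0,0,0,0,-1],[-20,-18,0,0,0,0,-1],[-24,-21.6,0,0,0,0,-1],[-28,-25.2,0,0,0,0,-1],[-32,-28.8,0,0,0,0,-1],[-36,-32.4,0,0,0,0,-1],[-40,-36,0,0,0,0,-1],[-42.9,-38.8,0,0,0,0,-1],[-42.9,-38.8,0,0,0,0,-1],[-42.9,-38.8,0,0,0,0,-1],[-42.9,-38.8,0,0,0,0,-1]])

```text
t: 1.6
position: [480.7, 146.7, 303.8]
eef_rot: [-0.0, 0.126, 0.992, 0.0]
ft_force: [-0.4, 0.4, -0.4]
grip_width: 0.1
finger_force: 0.0
```

Request:
servo_tool(motion=[[0,0,3,0,0,0,-1],[0,0,6,0,0,0,-1],[0,0,9,0,0,0,-1],[0,0,11,0,0,0,-1],[0,0,11,0,0,0,-1],[0,0,11,0,0,0,-1]])

```text
t: 2.2
position: [480.4, 148.3, 194.2]
eef_rot: [-0.0, 0.124, 0.992, 0.0]
ft_force: [0.4, 0.2, 0.8]
grip_width: -0.4
finger_force: 0.0
```

```bash
python3 - <<'E'
from h import *
a=arm.camera('scene')[60:340,100:400];b=arm.camera('top')[80:290,180:460]
cv2.imwrite('pics/a.png',cv2.hconcat([cv2.resize(a,(400,373)),cv2.resize(b,(400,373))])[:,:,::-1])
s=arm.sense();p=s['position'];q=s['eef_rot']
print(s['t'],p,'u',.969*p[0]-.247*p[1],'v',.247*p[0]+.969*p[1],s['grip_width'],q)
E
```

```text
2.3 [481.3766544  147.93832927 195.40837942] u 429.9132107839177 v 262.25227469766844 0.2993032939693477 [1.00180789e-03 1.24889891e-01 9.92169779e-01 8.00251388e-04]
```

View pics/a.png

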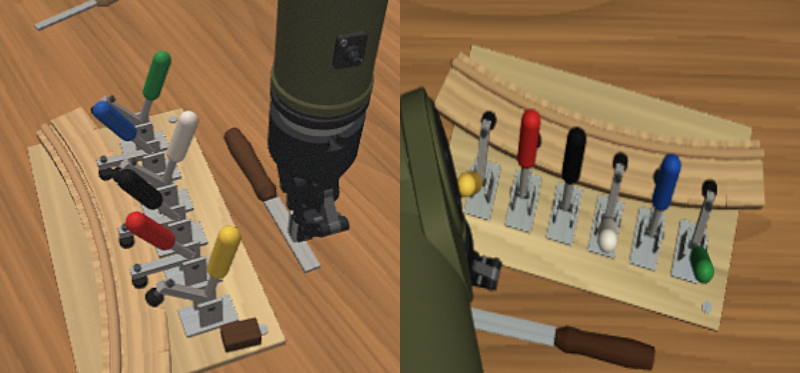

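The fingers are behind the yellow handle, with the scene crop showing the tips at about (330,225), and everything else is clear. Now I'll push away from the robot.

Request:
servo_tool(motion=[[-1,0,0,0,0,0,-1],[-2,0,0,0,0,0,-1],[-2.8,0,0,0,0,0,-1],[-3.6,0,0,0,0,0,-1],[-4.4,0,0,0,0,0,-1],[-5.2,0,0,0,0,0,-1],[-6,0,0,0,0,0,-1],[-6.8,0,0,0,0,0,-1],[-7.6,0,0,0,0,0,-1],[-8.4,0,0,0,0,0,-1],[-9.2,0,0,0,0,0,-1],[-10,0,0,0,0,0,-1],[-10.6,0,0,0,0,0,-1],[-11,0,0,0,0,0,-1],[-11,0,0,0,0,0,-1]])

```text
t: 3.8
position: [587.7, 118.5, 193.5]
eef_rot: [0.0, 0.126, 0.992, -0.001]
ft_force: [-1.4, -0.0, -0.0]
grip_width: -0.0
finger_force: 0.9
```

```bash
python3 - <<'E'
from h import *
a=arm.camera('scene')[60:340,100:400];b=arm.camera('top')[80:290,180:460]
cv2.imwrite('pics/b.png',cv2.hconcat([cv2.resize(a,(400,373)),cv2.resize(b,(400,373))])[:,:,::-1])
E
```

```text
(no output)
```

View pics/b.png

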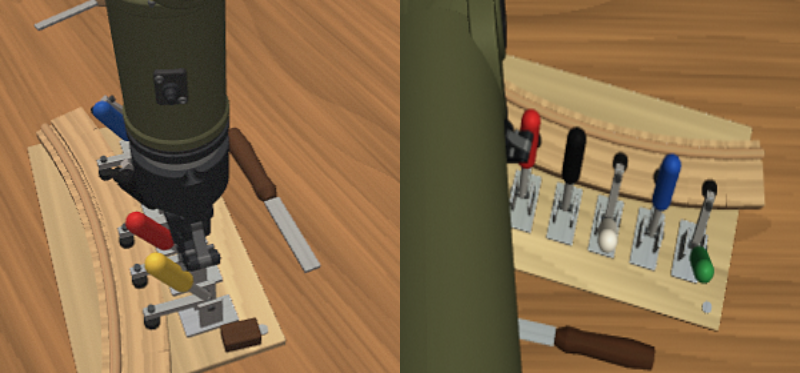

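The yellow handle is nearly over, at about (165,270) in the crop, roughly parallel to red. I'll creep on to the stop.

Request:
servo_tool(motion=[[-0.3,0,0,0,0,0,-1],[-0.6,0,0,0,0,0,-1],[-0.9,0,0,0,0,0,-1],[-1.2,0,0,0,0,0,-1],[-1.2,0,0,0,0,0,-1]])

```text
t: 4.4
position: [595.2, 117.4, 193.4]
eef_rot: [-0.006, 0.125, 0.992, -0.0]
ft_force: [-17.2, 1.2, 7.6]
grip_width: -0.1
finger_force: 8.8
```

It has reached the stop: 17 N, and the tool no longer follows. I'll back off, rise, and cross to the far side of red.

Request:
servo_tool(motion=[[1,0,0,0,0,0,-1],[2,0,0,0,0,0,-1],[2,0,-3,0,0,0,-1],[2,0,-6,0,0,0,-1],[2,0,-9,0,0,0,-1],[2,0,-9,0,0,0,-1],[-1,-2,-9,0,0,0,-1],[-4,-4,-9,0,0,0,-1],[-7,-5.4,-9,0,0,0,-1],[-9.3,-5.4,-9,0,0,0,-1],[-9.3,-5.4,-9,0,0,0,-1],[-9.3,-5.4,-9,0,0,0,-1]])

```text
t: 5.6
position: [675.6, 40.9, 283.3]
eef_rot: [-0.0, 0.126, 0.992, -0.0]
ft_force: [-0.6, 0.2, -0.5]
grip_width: 0.0
finger_force: 0.0
```

```bash
python3 - <<'E'
from h import *
a=arm.camera('scene')[60:340,100:400];b=arm.camera('top')[80:290,180:460]
cv2.imwrite('pics/c.png',cv2.hconcat([cv2.resize(a,(400,373)),cv2.resize(b,(400,373))])[:,:,::-1])
p=arm.sense()['position'];print(p,'u',.969*p[0]-.247*p[1],'v',.247*p[0]+.969*p[1])
E
```

```text
[675.01539368  41.8435365  283.79018562] u 643.7545629574271 v 207.27518910873462
```

View pics/c.png

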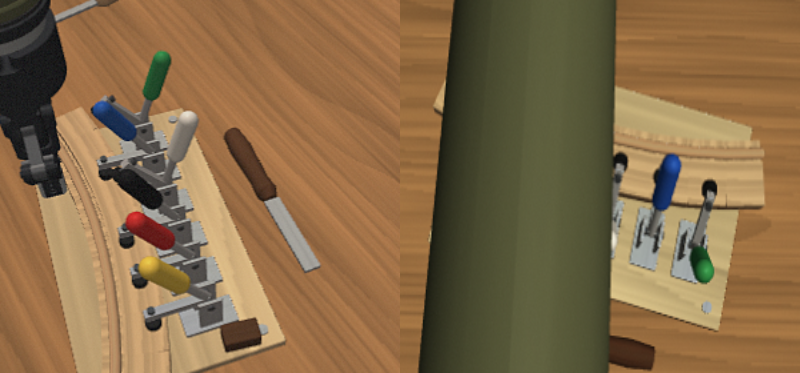

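Yellow now lies parallel to red with its foot down on the moulding. The shut fingers are beyond the red handle and in line with it. I'll go down and push red back.

Request:
servo_tool(motion=[[0,0,3,0,0,0,-1],[0,0,6,0,0,0,-1],[0,0,9,0,0,0,-1],[0,0,9,0,0,0,-1],[1,0,9,0,0,0,-1],[2,0,9,0,0,0,-1],[2.8,0,9,0,0,0,-1],[3.6,0,9,0,0,0,-1],[4.4,0,9,0,0,0,-1],[5.2,0,9,0,0,0,-1],[6,0,9,0,0,0,-1],[6.8,0,9,0,0,0,-1],[7.6,0,9,0,0,0,-1],[8.4,0,9,0,0,0,-1],[9.2,0,9,0,0,0,-1],[9.8,0,9,0,0,0,-1],[10.2,0,9,0,0,0,-1],[10.2,0,9,0,0,0,-1]])

```text
t: 7.5
position: [576.5, 66.6, 194.2]
eef_rot: [0.0, 0.125, 0.992, 0.0]
ft_force: [3.5, -0.3, 3.8]
grip_width: -0.0
finger_force: 1.9
```

Request:
servo_tool(motion=[[0.3,0,0,0,0,0,-1],[0.6,0,0,0,0,0,-1],[0.6,0,0,0,0,0,-1]])

```text
t: 7.8
position: [570.6, 68.0, 193.8]
eef_rot: [-0.0, 0.125, 0.992, 0.0]
ft_force: [4.1, -0.3, 4.0]
grip_width: -0.1
finger_force: 2.0
```

Only the hinge load so far, so I'll go on until the stop shows.

Request:
servo_tool(motion=[[0.3,0,0,0,0,0,-1],[0.6,0,0,0,0,0,-1],[0.8,0,0,0,0,0,-1],[0.8,0,0,0,0,0,-1]])

```text
t: 8.2
position: [562.3, 69.9, 193.2]
eef_rot: [-0.001, 0.125, 0.992, -0.0]
ft_force: [2.7, -0.5, -0.3]
grip_width: 0.2
finger_force: 1.4
```

Request:
servo_tool(motion=[[0.3,0,0,0,0,0,-1],[0.5,0,0,0,0,0,-1],[0.5,0,0,0,0,0,-1]])

```text
t: 8.5
position: [557.8, 70.9, 193.7]
eef_rot: [-0.0, 0.126, 0.992, -0.0]
ft_force: [3.4, -1.7, -0.1]
grip_width: -0.0
finger_force: 1.4
```

Request:
servo_tool(motion=[[0.3,0,0,0,0,0,-1],[0.6,0,0,0,0,0,-1],[0.6,0,0,0,0,0,-1]])

```text
t: 8.8
position: [552.1, 72.7, 194.0]
eef_rot: [-0.0, 0.125, 0.992, -0.0]
ft_force: [2.9, -2.7, -0.7]
grip_width: -0.0
finger_force: 1.4
```

It is past where I expected the stop, and the side force is growing, so I'll look.

```bash
python3 - <<'E'
from h import *
a=arm.camera('scene')[60:340,100:400];b=arm.camera('top')[80:290,180:460]
cv2.imwrite('pics/d.png',cv2.hconcat([cv2.resize(a,(400,373)),cv2.resize(b,(400,373))])[:,:,::-1])
E
```

```text
(no output)
```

View pics/d.png

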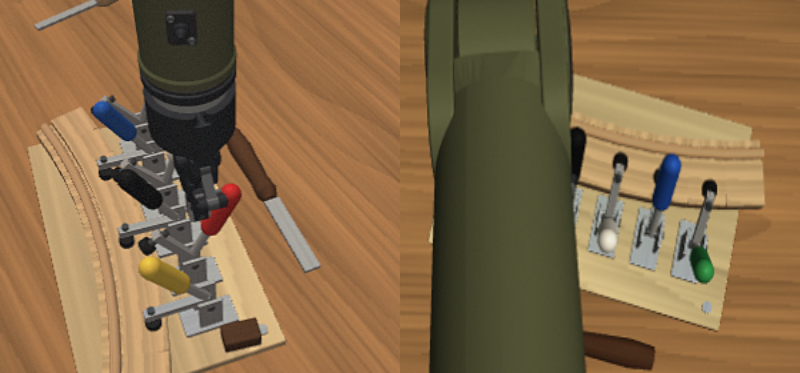

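Red is almost open, at about (220,205) in the crop, but the fingers sit a little to its −y side. I'll back off, shift 5 mm towards the handle axis and push on.

Request:
servo_tool(motion=[[-1,0,0,0,0,0,-1],[-1.5,0,0,0,0,0,-1],[-1.5,0.5,0,0,0,0,-1],[-1.5,0.5,0,0,0,0,-1],[-0.8,0.5,0,0,0,0,-1],[-0.2,0.5,0,0,0,0,-1],[0.2,0.5,0,0,0,0,-1],[0.5,0.5,0,0,0,0,-1],[0.5,0.5,0,0,0,0,-1]])

```text
t: 9.8
position: [549.3, 78.8, 194.7]
eef_rot: [0.001, 0.126, 0.992, 0.0]
ft_force: [3.6, -1.7, 1.1]
grip_width: 0.1
finger_force: 1.6
```

Request:
servo_tool(motion=[[0.3,0,0,0,0,0,-1],[0.6,0,0,0,0,0,-1],[0.8,0,0,0,0,0,-1],[0.8,0,0,0,0,0,-1]])

```text
t: 10.2
position: [544.9, 80.0, 196.0]
eef_rot: [0.005, 0.126, 0.992, 0.001]
ft_force: [11.2, -2.9, 0.8]
grip_width: 0.0
finger_force: 5.0
```

The stop shows now: 11 N and the tool lagging. I'll back off, rise clear and check.

Request:
servo_tool(motion=[[-1,0,0,0,0,0,-1],[-2,0,0,0,0,0,-1],[-2,0,-3,0,0,0,-1],[-2,0,-7,0,0,0,-1],[-2,0,-11,0,0,0,-1],[-2,4,-14,0,0,0,-1],[-2,8,-14,0,0,0,-1],[-2,12,-14,0,0,0,-1],[-2,16,-14,0,0,0,-1],[0,20,-14,0,0,0,-1],[2,24,-14,0,0,0,-1],[4,28,-14,0,0,0,-1],[6,32,-14,0,0,0,-1],[6,32,-14,0,0,0,-1],[6,32,-14,0,0,0,-1],[6,32,-14,0,0,0,-1]])

```text
t: 11.8
position: [563.4, 404.0, 333.1]
eef_rot: [-0.0, 0.126, 0.992, -0.001]
ft_force: [-0.4, -0.9, -0.1]
grip_width: -0.0
finger_force: 0.0
```

```bash
python3 - <<'E'
from h import *
a=arm.camera('scene')[60:340,100:400];b=arm.camera('top')[80:290,180:460]
cv2.imwrite('pics/e.png',cv2.hconcat([cv2.resize(a,(400,373)),cv2.resize(b,(400,373))])[:,:,::-1])
o=measure()
for k,p in o.items(): print(k,'u',.969*p[0]-.247*p[1],'v',.247*p[0]+.969*p[1])
E
```

```text
yellow [615.8 114.5 118.8] gap 2.3 [([204, 252, 39, 28, 624], [222.6, 265.9]), ([231, 133, 15, 34, 394], [238.1, 149.5])]
red [524.4  79.8 119.6] gap 2.7 [([253, 198, 32, 39, 511], [268.9, 216.3]), ([249, 193, 17, 24, 265], [257.4, 204.6])]
blue [565.2 -96.4 120.2] gap 2.4 [([169, 136, 33, 30, 465], [185.3, 150.2]), ([357, 167, 19, 31, 364], [366.3, 181.9])]
green [ 488.6 -135.7  123.1] gap 2.2 [([207, 99, 21, 36, 436], [217.2, 116.3]), ([384, 219, 16, 20, 224], [391.2, 228.8])]
yellow u 568.4683629590618 v 263.0709243282166
red u 488.42447396476746 v 206.83768367421868
blue u 571.513144857431 v 46.17719814151424
green u 506.99012889067353 v -10.838751497320288
```

View pics/e.png

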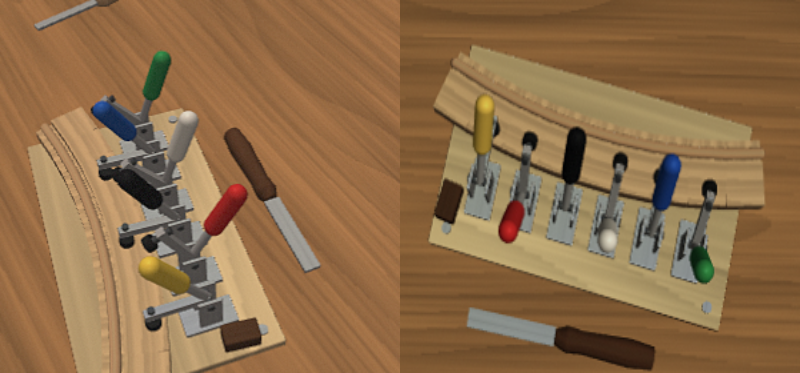

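Red and yellow are now 80.0 mm apart along u, where full throw both ways gives 79.4 mm. Both sleeves are at the expected height, and blue and green have not moved. Black, white, the wedge and the chisel look untouched, and the arm is clear.

```bash
python3 -c "
from workcell import arm
print(arm.job_done())"
```

```text
the job is handed in; nothing more can be done
None
```

The yellow lever was thrown fully over onto the moulding first, then the red lever was thrown fully back open. The other four clamps, the wedge and the chisel look undisturbed, and the job is handed in (no verdict was returned).

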